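# Clear the cork dispenser over its rocker gate

### The job

Run the waiting corks out of the dispenser: push the empty wooden tray along the counter until it sits against the dispenser's base plate, under the clearing chute, then press down the raised red thumb pad so that the seesaw gate rocks fully over and the six waiting corks run down that chute into the tray. Do not lift the tray or touch the corks; leave the three corks in the pick-up lane, and the bottle, tumbler and tin, where they are.

Things in the scene. Friction and masses are not known exactly. Their poses are not given: they have to be found in the camera images.
- dispenser: Cork dispenser fixed to the counter: steel chutes on a dark base plate 130 (x) x 250 (y) x 12 mm. Origin on the counter under the gate's pivot; x away from the operator, y left, z up. Base plate: y -95 mm (right edge) to +155 mm. Over the pivot an inlet with clear cheeks: y -20 to +26 mm, x within 36 mm either side, top 200 mm.
- magazine_top (a point): Upper left end of the inclined cork magazine (open channel 55 mm wide) (run empty now) that feeds the inlet; 150 mm left of the dispenser's origin, floor 191 mm high, back plate to 218 mm.
- lane_end (a point): Floor at the end stop of the pick-up lane, a channel that slopes down to the left from the gate, below the magazine.
- chute_mouth (a point): Middle of the floor edge of the clearing chute's open mouth, 132 mm right (-y) of the dispenser's origin, 64 mm above the counter, beyond the base plate. The chute, 55 mm wide with 18 mm sides, slopes down to it from the gate; corks leave it to the right.
- gate (a joint): Seesaw gate: 144 mm steel trough on a shaft 92 mm above the counter, with a thumb rocker on the shaft's end on the operator's side (-x). 0 rad = left end down, corks go to the pick-up lane (start); 0.50 rad = fully over at its stop, right end down, corks go down the clearing chute. Stays where it is left; about 1 N on a pad moves it; the stop is firm.
- right_pad (a point): Centre of the top face of the right-hand red thumb pad, 36 x 36 x 8 mm, 76 mm right of the pivot, 64 mm towards the operator from the dispenser's origin. Raised at the start, about 120 mm above the counter, tilted 0.25 rad; about 83 mm when the gate is fully over.
- left_pad (a point): The same of the rocker's left-hand red thumb pad: down at the start, up when the gate is over.
- tray: Empty wooden tray, loose, 130 (x) x 150 (y) x 50 mm high, walls 7 mm, 0.25 to 0.5 kg. Origin: centre of its underside; its y points roughly at the dispenser. Starts right of the base plate's right edge, 60 to 125 mm away. When its left wall touches the base plate its origin is 170 mm right (-y) of the dispenser's origin and the chute's mouth is over it.
- cork1: Cork 1, a cylinder 24 mm in diameter and 45 mm long, 11 g, origin at its centre, lying across the dispenser along x (it rolls); lies in the pick-up lane and is to stay there.
- cork2: Cork 2, a cylinder 24 mm in diameter and 45 mm long, 11 g, origin at its centre, lying across the dispenser along x (it rolls); lies in the pick-up lane and is to stay there.
- cork3: Cork 3, a cylinder 24 mm in diameter and 45 mm long, 11 g, origin at its centre, lying across the dispenser along x (it rolls); lies in the pick-up lane and is to stay there.
- cork4: Cork 4, a cylinder 24 mm in diameter and 45 mm long, 11 g, origin at its centre, lying across the dispenser along x (it rolls); waits on the gate, to go into the tray.
- cork5: Cork 5, a cylinder 24 mm in diameter and 45 mm long, 11 g, origin at its centre, lying across the dispenser along x (it rolls); waits on the gate, to go into the tray.
- cork6: Cork 6, a cylinder 24 mm in diameter and 45 mm long, 11 g, origin at its centre, lying across the dispenser along x (it rolls); waits on the gate, to go into the tray.
- cork7: Cork 7, a cylinder 24 mm in diameter and 45 mm long, 11 g, origin at its centre, lying across the dispenser along x (it rolls); waits on the gate, to go into the tray.
- cork8: Cork 8, a cylinder 24 mm in diameter and 45 mm long, 11 g, origin at its centre, lying across the dispenser along x (it rolls); waits on the gate, to go into the tray.
- cork9: Cork 9, a cylinder 24 mm in diameter and 45 mm long, 11 g, origin at its centre, lying across the dispenser along x (it rolls); waits on the gate, to go into the tray.
- bottle: Corked green wine bottle, 72 mm in diameter, 270 mm tall, standing on the operator's side of the pick-up lane. Origin at the centre of its foot. Not part of the job.
- tumbler: Glass tumbler, 72 mm in diameter, 85 mm tall, standing behind the tray's path. Origin at the centre of its foot. Not part of the job.
- tin: Plain white lidded tin, 66 mm in diameter, 75 mm tall, standing behind the dispenser. Origin at the centre of its foot. Not part of the job.
Not all that is in view belongs to the job. What is shaped like the cork9 but black or blue is not meant. What is shaped like the cork5 but orange is not meant.

How it is judged:
By the outcome, as a careful person would: the job done as asked, in the order asked, and still so for the second after the job is handed in, with the robot touching nothing.
It also fails if it takes over 43 s, if anything falls off the work surface, if the arm or the gripper's body presses on something with over 40 N, if the wrist force passes 120 N, or if a joint passes its speed limit or range.

### The arm

A 6-joint arm with a two-finger parallel gripper is mounted at the origin on the work surface. World frame = base frame: x ahead of the robot, y to its left, z up, the work surface at z = 0. Lengths are in m, angles in rad, forces in N, time in s.
With the tool pointing down it reaches from about 0.35 to 0.85 m from the base axis. Payload 8.1 kg.
Tool frame: the origin (TCP) lies at the very end of the fingers, on their centre line; the grasp point (between the pads) lies 19 mm behind it; x points along the fingers, y is the direction in which the jaws open and shut, and the axes are right-handed (so a half turn about x gives the same grasp; the last joint's range is limited). The gripper opens to 93 mm and grips with 3 to 60 N. Pads are 15 mm wide; open, the fingers measure 128 mm over their backs; the gripper's body (75 mm by 188 mm) begins 65 mm behind the grasp point.
Start: joints at [-1.392, 0.13, 1.488, -0, 1.523, -0.085], TCP at [0.156, -0.579, 0.219] pointing down, gripper open.
Joint ranges: [-2.96, 2.96], [-0.89, 2.26], [0.02, 2.5], [-1.34, 4.48], [0, 2.73], [-2.66, 2.66]. Speed limits (rad/s): [2.39, 2.39, 2.79, 3.14, 3.14, 3.14].

### API

Orientations are given as a unit quaternion [w, x, y, z].
In Python, from rig import robot gives the robot as it stands.
- The arm moves only by the tool step_arm, never from a script. Its argument "commands" is one flat list of numbers, 7 for each row, row after row: the shift along the world's x, y, z in cm, then the turn, a rotation vector about the world's x, y, z in rad, then the closure, from -1 (fully open) to 1 (shut). In form: [tx, ty, tz, rx, ry, rz, claw, tx, ty, tz, rx, ry, rz, claw, ...]. A call has 1 to 12 rows; each row is the pose to reach, as a shift and turn from the pose commanded when the call began; what a row does not reach only later rows make up. A row lasts 1/8 s, in which the tool goes at most 62.5 mm and 10.7 degrees, less where a joint would pass 70% of its speed; a pose out of reach is approached as far as the arm can. A call with a gripper value outside its range is refused whole. The fingers move at their own pace and stop on an object; the grip force is fixed at half the most. Time passes only in rows, so rows that repeat a pose let the fingers close. It gives the time, the measured TCP pose, the force and the opening at its end, in the units of the state.
- robot.observe(): the state, without advancing time (a new reading comes with each control period).
- robot.snapshot(name): name is "scene" or "top" or "wrist"; returns (picture, depth): 384x512x3 uint8, red, green, blue; 384x512 float32, m along the optical axis (not along the pixel's ray), 0 where there is no reading.
- robot.get_calibration(name): a dict with "mtx" (3x3 intrinsics, pixels), "distortion" ([k1, k2, p1, p2, k3] as OpenCV has them; the pictures are not rectified), "extrinsics" (4x4, takes a point from camera to world coordinates). Camera axes: x right, y down, z forward; pixel columns grow to the right and rows downward; lengths in m; the calibration is good to about 2 mm. A picture is of the moment at which its call begins: read the wrist's pose just before it. get_calibration takes no time and is no camera call; for the wrist camera it gives the pose at the moment of the call.
- robot.sign_off(): hands the job in, once; it reports no verdict.
The state is a dict: "time": time; "joints": joint angles; "qd": joint speeds; "tau": joint torques, N m; "tool_pos": TCP position; "eef_rot": TCP orientation; "ft_force": force on the tool from outside, world axes, zero at the start; "wrist_torque": the same for the moment, N m; "opening": finger opening in m.
Only numpy, scipy, OpenCV 4.12 (cv2) and the standard library are available. Lean on these libraries where they do the work, as an engineer would, in place of code of your own. Each camera call takes 0.05 s, during which the arm holds its last target.

## Working session

There is one attempt and no reset: what is moved stays moved. The work goes in short steps, Python scripts to look and compute and a tool call to move; the robot and the scene stay as the last step left them, time stands still between calls to the robot, and variables do not carry over. Pictures are saved under pics/ and viewed, and the job is handed in when it is done.

Besides the shell and the picture viewer there is one more tool, called in YAML: its name, and indented under it one key for each argument. step_arm: Moves the arm, as the interface text tells. Its arguments: {"type":"object","properties":{"commands":{"type":"array","items":{"type":"number"}}},"required":["commands"]}

```bash
mkdir -p pics; ls
cat > h.py <<'E'
import numpy as np, cv2
from rig import robot
def snap(n,name):
    p,d=robot.snapshot(n); c=robot.get_calibration(n)
    cv2.imwrite(f'pics/{name}.png',p[:,:,::-1]); np.savez(f'pics/{name}.npz',p=p,d=d,K=c['mtx'],D=c['distortion'],E=c['extrinsics'])
def load(name): return np.load(f'pics/{name}.npz')
def cloud(z):
    h,w=z['d'].shape
    u,v=np.meshgrid(np.arange(w),np.arange(h))
    pts=cv2.undistortPoints(np.stack([u,v],-1).reshape(-1,1,2).astype(np.float64),z['K'],np.array(z['D'])).reshape(h,w,2)
    d=z['d'].astype(float)
    P=np.stack([pts[...,0]*d,pts[...,1]*d,d],-1)
    W=P@z['E'][:3,:3].T+z['E'][:3,3]
    W[d<=0]=np.nan
    return W
E
python3 - <<'E'
from h import *
s=robot.observe(); print(s)
snap('scene','s0'); snap('top','t0')
E
```

```text
pics
{'time': 0.0, 'joints': array([-1.39239762e+00,  1.31174025e-01,  1.48930130e+00,  3.52589783e-06,
        1.52300512e+00, -8.53942704e-02]), 'qd': array([ 0.00041716,  0.00076794, -0.00061576, -0.00167817,  0.00154269,
       -0.00046877]), 'tau': array([ 1.92094383e-03, -5.59841716e+01, -4.91758204e+01,  7.69483997e-02,
        3.54278809e-02, -1.42988692e-04]), 'tool_pos': array([ 0.15636834, -0.57865898,  0.21756769]), 'eef_rot': array([-0.09232785, -0.70093495, -0.09366139,  0.70099451]), 'ft_force': array([ 0.7085397 ,  0.6035281 , -0.03611945]), 'wrist_torque': array([ 0.02543135, -0.06668911,  0.01628339]), 'opening': 0.09291175477751144}
```

View pics/s0.png

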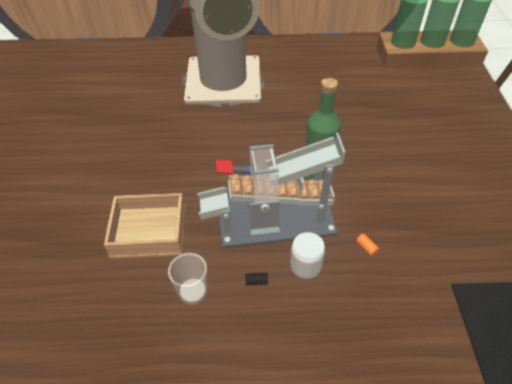

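View pics/t0.png

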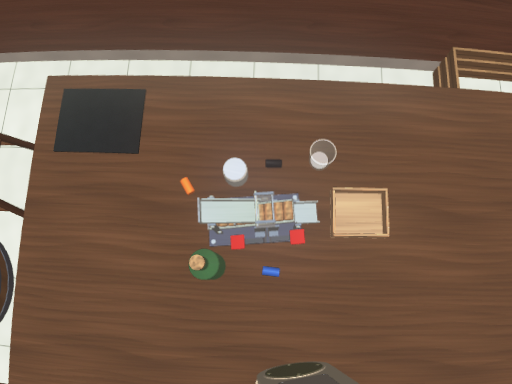

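Run:
```python
from h import *
for n in ['s0','t0']:
    z=load(n); W=cloud(z)
    print(n, z['E'].round(3).tolist(), z['K'].round(1).tolist())
    Ei=np.linalg.inv(z['E'])
    r,_=cv2.Rodrigues(Ei[:3,:3]); q,_=cv2.projectPoints(np.array([[.156,-.579,.219],[0,0,0.]]),r,Ei[:3,3],z['K'],z['D']); print(q.reshape(-1,2))
    np.save(f'pics/{n}_W.npy',W)
    p=z['p'].astype(int)
    red=(p[...,0]>150)&(p[...,1]<50)&(p[...,2]<50)
    nl,lab,st,ce=cv2.connectedComponentsWithStats(red.astype(np.uint8))
    for i in range(1,nl):
        if st[i,4]>15: print('red',ce[i].round(1),st[i,4],np.nanmedian(W[lab==i],axis=0).round(4))
W=np.load('pics/t0_W.npy')
def P(u,v): print((u,v),W[v,u].round(3))
for uv in [(360,212),(333,190),(386,190),(386,234),(333,234),(320,160),(235,168),(204,262),(198,262),(228,240),(297,236),(305,212),(250,235),(274,163),(271,271),(187,186)]: P(*uv)
z=load('t0')
cv2.imwrite('pics/t0c.png',cv2.resize(z['p'][140:290,170:410,::-1],None,fx=3.3,fy=3.3,interpolation=cv2.INTER_CUBIC))
z=load('s0')
cv2.imwrite('pics/s0c.png',cv2.resize(z['p'][130:310,90:350,::-1],None,fx=3,fy=3,interpolation=cv2.INTER_CUBIC))
```

```text
s0 [[0.028, 0.765, -0.644, 1.13], [1.0, -0.025, 0.013, 0.081], [-0.006, -0.644, -0.765, 0.809], [0.0, 0.0, 0.0, 1.0]] [[448.7, 0.0, 258.7], [0.0, 448.7, 193.9], [0.0, 0.0, 1.0]]
[[-30.82191252  46.31058525]
 [222.72319863  79.86673737]]
t0 [[0.038, -0.976, 0.213, 0.366], [-0.999, -0.036, 0.013, 0.099], [-0.005, -0.213, -0.977, 1.123], [0.0, 0.0, 0.0, 1.0]] [[415.2, 0.0, 260.8], [0.0, 415.2, 189.0], [0.0, 0.0, 1.0]]
[[553.91483163 372.33535066]
 [295.97232256 421.23437698]]
(360, 212) [ 0.554 -0.16   0.008]
(333, 190) [ 0.605 -0.079  0.045]
(386, 190) [ 0.609 -0.222  0.048]
(386, 234) [ 0.491 -0.22   0.047]
(333, 234) [ 0.487 -0.079  0.05 ]
(320, 160) [ 0.698 -0.049  0.007]
(235, 168) [0.649 0.183 0.071]
(204, 262) [0.395 0.22  0.271]
(198, 262) [0.394 0.233 0.269]
(228, 240) [0.465 0.196 0.011]
(297, 236) [0.471 0.021 0.123]
(305, 212) [ 0.539 -0.003  0.069]
(250, 235) [0.481 0.138 0.011]
(274, 163) [0.681 0.08  0.019]
(271, 271) [0.387 0.079 0.02 ]
(187, 186) [0.606 0.316 0.022]
```

View pics/t0c.png

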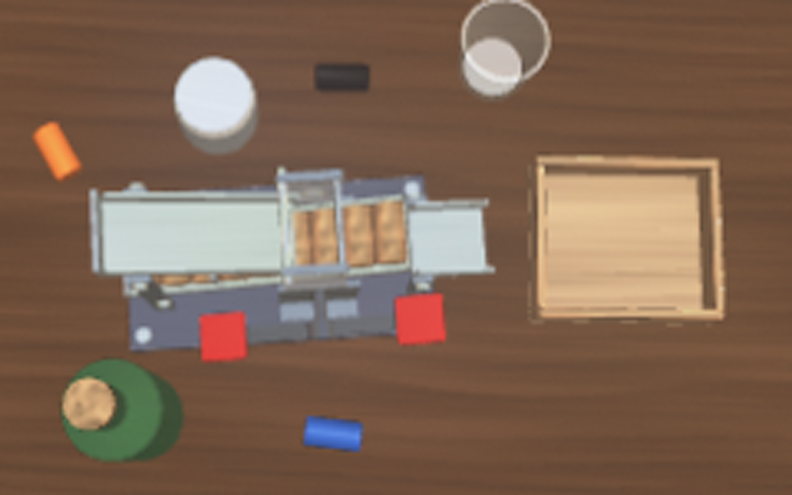

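View pics/s0c.png

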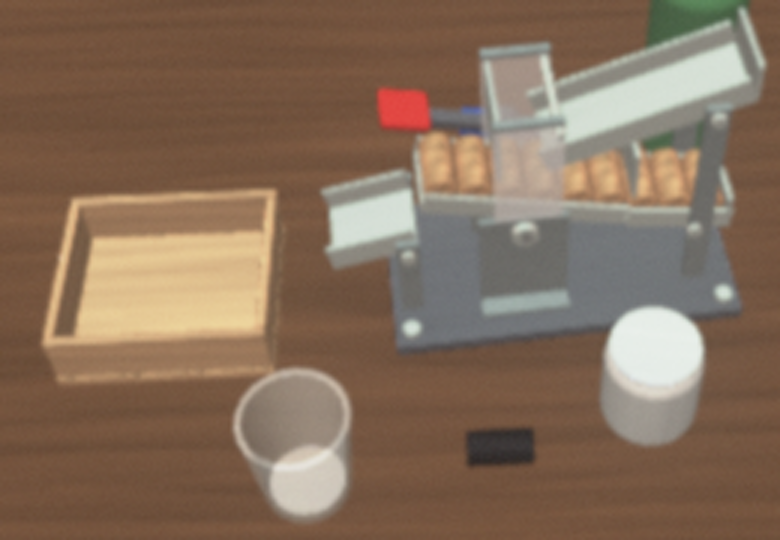

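Run:
```python
from h import *
import scipy.optimize as so
for n in ['s0','t0']:
    z=load(n); W=np.load(f'pics/{n}_W.npy'); p=z['p'].astype(int)
    red=(p[...,0]>130)&(p[...,1]<70)&(p[...,2]<70)
    nl,lab,st,ce=cv2.connectedComponentsWithStats(red.astype(np.uint8))
    for i in range(1,nl):
        if st[i,4]>15:
            q=W[lab==i]; print(n,'red',ce[i].round(1),st[i,4],np.nanmedian(q,axis=0).round(4),np.nanmin(q,0).round(3),np.nanmax(q,0).round(3))
    # tray wall pts
    m=(W[...,2]>.035)&(W[...,2]<.060)&(W[...,0]>.45)&(W[...,0]<.66)&(W[...,1]>-.28)&(W[...,1]<-.055)
    q=W[m][:,:2].astype(np.float32); print('tray',len(q),cv2.minAreaRect(q),q.min(0),q.max(0))
    m=(W[...,2]>.004)&(W[...,2]<.02)&(W[...,0]>.42)&(W[...,0]<.62)&(W[...,1]>-.02)&(W[...,1]<.27)
    print('z12',np.count_nonzero(m))
    # base plate by colour
    hsv=cv2.cvtColor(z['p'],cv2.COLOR_RGB2HSV)
    m2=m&(p[...,2]>p[...,0]+5)
    q=W[m2][:,:2].astype(np.float32)
    print('plate',len(q),cv2.minAreaRect(q),q.min(0),q.max(0))
    v=np.zeros_like(z['p']); v[m2]=255; cv2.imwrite(f'pics/m_{n}.png',np.hstack([v,z['p'][...,::-1]])[100:320])
```

```text
s0 red [224.8 171.6] 45 [0.4861 0.0223 0.1194] [ 0.38   0.007 -0.   ] [0.491 0.039 0.126]
tray 1370 ((0.5493455529212952, -0.14957290887832642), (0.13529105484485626, 0.14994552731513977), 1.17111337184906) [ 0.48149964 -0.22475845] [ 0.6171831  -0.07337002]
z12 3224
plate 1663 ((0.5498270988464355, 0.13372847437858582), (0.23799215257167816, 0.11001317203044891), 84.71237182617188) [0.48486897 0.01266692] [0.59549826 0.25340092]
t0 red [235.7 243.7] 112 [0.4493 0.1726 0.0809] [ 0.437  0.149 -0.002] [0.469 0.183 0.088]
t0 red [296.4 242.8] 17 [0.4544 0.0223 0.1174] [ 0.454 -0.006 -0.002] [0.465 0.037 0.123]
tray 629 ((0.5485952496528625, -0.15202069282531738), (0.129507377743721, 0.1520119160413742), 1.3195172548294067) [ 0.48327538 -0.22720492] [ 0.6139162  -0.07493308]
z12 1119
plate 875 ((0.5240355730056763, 0.1291293501853943), (0.12559542059898376, 0.2445218861103058), 5.886007308959961) [0.44924727 0.0044614 ] [0.5976232 0.2465178]
```

View pics/m_t0.png

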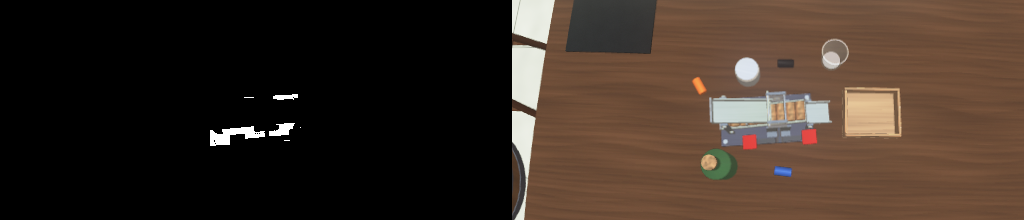

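Run:
```python
from h import *
z=load('t0'); c=cv2.resize(z['p'][184:254,190:325,::-1],None,fx=6,fy=6,interpolation=cv2.INTER_CUBIC)[:,:800]; cv2.imwrite('pics/a.png',c)
z=load('s0'); c=cv2.resize(z['p'][135:255,190:350,::-1],None,fx=5,fy=5,interpolation=cv2.INTER_CUBIC); cv2.imwrite('pics/b.png',c)
```

```text
(no output)
```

View pics/a.png

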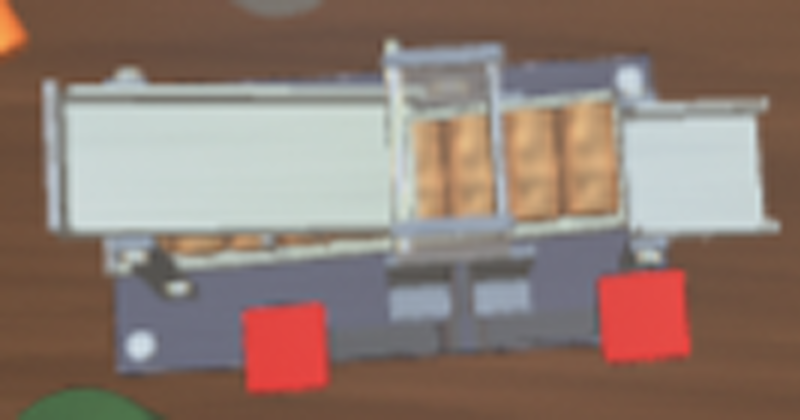

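View pics/b.png

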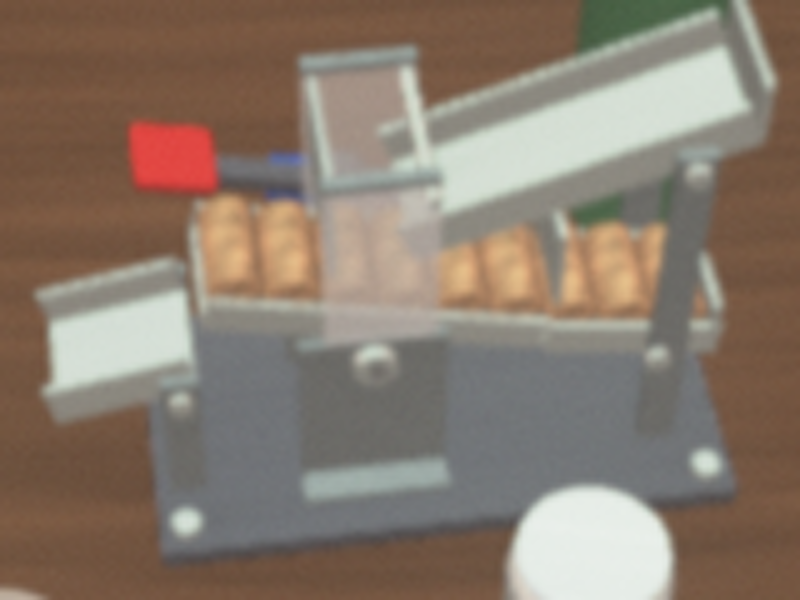

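```bash
cat > fit.py <<'E'
from h import *
from scipy.optimize import least_squares
T=lambda a,b:((a+.5)/6-.5+190,(b+.5)/6-.5+184)
S=lambda a,b:((a+.5)/5-.5+190,(b+.5)/5-.5+135)
obs=[('t0',T(118,372),(-.065,.155,.012)),('t0',T(650,58),(.065,-.095,.012)),('t0',T(763,172),(0,-.132,.064)),
('t0',T(645,315),(-.064,-.076,.120)),('t0',T(285,348),(-.064,.076,.083)),
('s0',S(173,157),(-.064,-.076,.120)),('s0',S(163,550),(.065,-.095,.012)),('s0',S(736,488),(.065,.155,.012))]
Z={n:load(n) for n in('t0','s0')}
def proj(n,P):
    z=Z[n];Ei=np.linalg.inv(z['E']);r,_=cv2.Rodrigues(Ei[:3,:3])
    return cv2.projectPoints(np.array([P],float),r,Ei[:3,3],z['K'],z['D'])[0].reshape(2)
def tw(q,p):
    x,y,a=q; c,s=np.cos(a),np.sin(a); return np.array([x+c*p[0]-s*p[1],y+s*p[0]+c*p[1],p[2]])
def res(q): return np.concatenate([proj(n,tw(q,p))-np.array(uv) for n,uv,p in obs])
r=least_squares(res,[.52,.1,0.],loss='soft_l1')
if __name__=='__main__':
    print(r.x.round(4),np.degrees(r.x[2])); print(r.fun.reshape(-1,2).round(2))
    for nm,p in dict(rpad=(-.064,-.076,.12),lpad=(-.064,.076,.083),mouth=(0,-.132,.064),pr1=(-.065,-.095,.012),pr2=(.065,-.095,.012),tray=(0,-.17,0),inl=(-.036,-.02,.2),cork_right_gate=(0,-.072,.11)).items(): print(nm,tw(r.x,p).round(4))
E
python3 fit.py
python3 - <<'E'
from h import *
z=load('t0'); c=cv2.resize(z['p'][175:250,320:400,::-1],None,fx=8,fy=8,interpolation=cv2.INTER_CUBIC); cv2.imwrite('pics/c.png',c)
E
```

```text
[0.5261 0.1003 0.1004] 5.7527737916174
[[-0.88  0.67]
 [-0.13 -0.3 ]
 [-1.05  0.27]
 [ 0.83  0.35]
 [-0.96  0.19]
 [-1.85 -0.26]
 [-0.68  1.08]
 [ 0.28  0.65]]
rpad [0.4701 0.0183 0.12  ]
lpad [0.4548 0.1695 0.083 ]
mouth [ 0.5394 -0.031   0.064 ]
pr1 [ 0.471  -0.0007  0.012 ]
pr2 [0.6003 0.0123 0.012 ]
tray [ 0.5432 -0.0688  0.    ]
inl [0.4923 0.0768 0.2   ]
cork_right_gate [0.5334 0.0287 0.11  ]
```

View pics/c.png

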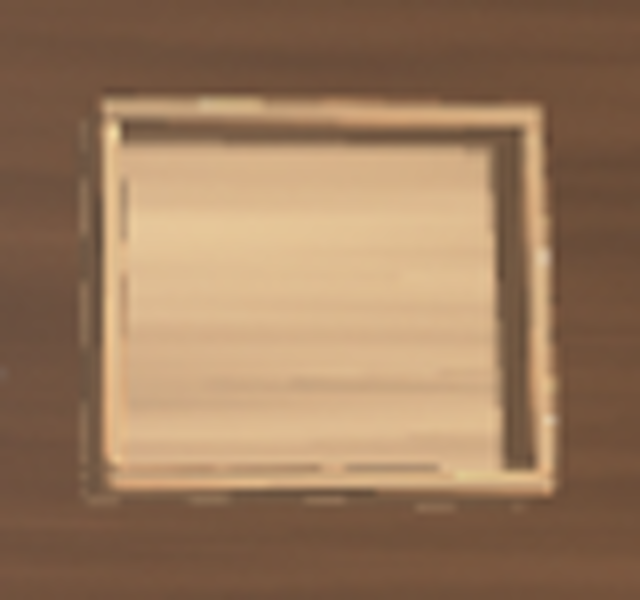

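Run:
```python
from h import *
from scipy.spatial.transform import Rotation as R
z=load('t0')
c=np.array([(103,98),(541,106),(554,493),(108,487)],float); px=(c+.5)/8-.5+[320,175]
n=cv2.undistortPoints(px.reshape(-1,1,2),z['K'],z['D']).reshape(-1,2)
d=np.c_[n,np.ones(4)]@z['E'][:3,:3].T; o=z['E'][:3,3]
P=o+d*((.05-o[2])/d[:,2])[:,None]; print(P.round(4)); ctr=P.mean(0); print('ctr',ctr)
e=P[0]+P[3]-P[1]-P[2]; print('size y',np.linalg.norm(e)/2,'yaw',np.degrees(np.arctan2(-e[0],e[1])))
e=P[0]+P[1]-P[2]-P[3]; print('size x',np.linalg.norm(e)/2,'yaw',np.degrees(np.arctan2(e[1],e[0])))
s=robot.observe(); q=s['eef_rot']; M=R.from_quat(q[[1,2,3,0]]).as_matrix(); print(M.round(3)); 
a=np.degrees(np.arctan2(M[1,1],M[0,1])); print('jaw heading',a)
```

```text
[[ 0.6123 -0.0767  0.05  ]
 [ 0.6151 -0.225   0.05  ]
 [ 0.4853 -0.2264  0.05  ]
 [ 0.483  -0.0788  0.05  ]]
ctr [ 0.54893321 -0.15171213  0.05      ]
size y 0.14796686058633937 yaw 0.990442037637844
size x 0.1295655799721702 yaw 0.7740739453466514
[[-0.     0.261 -0.965]
 [ 0.002 -0.965 -0.261]
 [-1.    -0.002 -0.   ]]
jaw heading -74.88579163676758
```

step_arm:
  commands: [6,5,0,0,0,0.18,-0.5,12,10,0,0,0,0.36,-0.5,18,15,0,0,0,0.54,-0.5,24,20,0,0,0,0.72,-0.5,30,24,0,0,0,0.9,-0.5,35,28,0,0,0,1.08,-0.5,39.5,30.4,0,0,0,1.26,-0.5,39.5,30.4,0,0,0,1.325,-0.5,39.5,30.4,-6,0,0,1.325,-0.5,39.5,30.4,-10,0,0,1.325,-0.5]

```text
time: 1.35
tool_pos: [0.5512, -0.2736, 0.1156]
eef_rot: [0.504, 0.495, 0.506, -0.495]
ft_force: [-0.1, 0.5, 0.4]
opening: 0.0695
```

Run:
```python
from h import *
s=robot.observe(); print(s)
snap('wrist','w0'); snap('top','t1')
z=load('t1'); cv2.imwrite('pics/t1c.png',cv2.resize(z['p'][150:320,180:440,::-1],None,fx=3,fy=3,interpolation=cv2.INTER_CUBIC))
```

```text
{'time': 1.35, 'joints': array([-5.43980135e-01,  2.42083423e-01,  1.55350755e+00, -1.19034821e-04,
        1.34865698e+00, -5.64075477e-01]), 'qd': array([-0.02062846,  0.24814388,  0.30896093,  0.00072944, -0.55274779,
       -0.000647  ]), 'tau': array([ 1.24569800e+00, -6.30318904e+01, -4.98224008e+01,  1.73146119e-01,
        9.55968909e-01,  1.00722493e-02]), 'tool_pos': array([ 0.55118583, -0.27360038,  0.11557519]), 'eef_rot': array([ 0.50410023,  0.49468869,  0.50590896, -0.49519913]), 'ft_force': array([-0.05963694,  0.54838015,  0.41266955]), 'wrist_torque': array([-0.07055705, -0.06430153, -0.00353249]), 'opening': 0.06950490408074946}
```

View pics/w0.png

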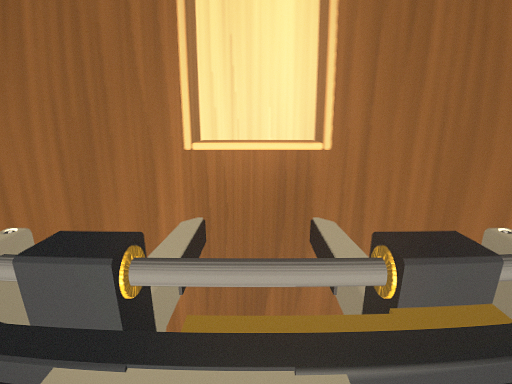

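View pics/t1c.png

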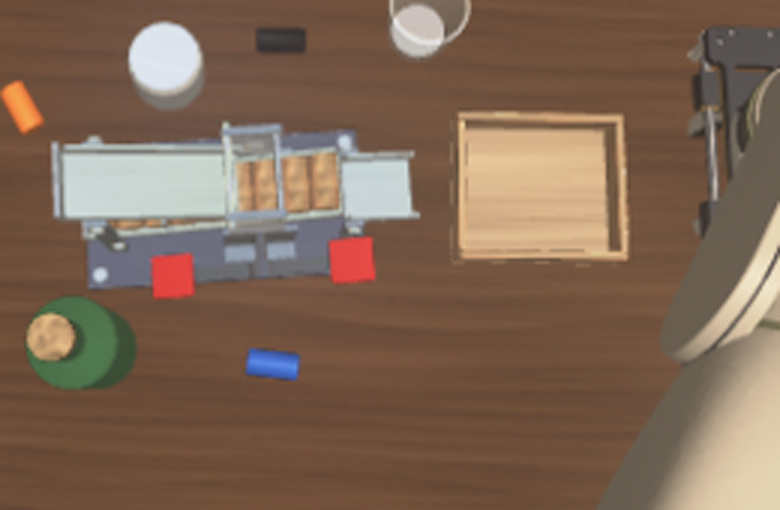

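step_arm:
  commands: [0,0,-5,0,0,0,-0.5,0,0,-9,0,0,0,-0.5,0,0,-10.3,0,0,0,-0.5,0,1,-10.3,0,0,0,-0.5,0,2,-10.3,0,0,0,-0.5,0,3,-10.3,0,0,0,-0.5,0,4,-10.3,0,0,0.01,-0.5,0,4.8,-10.3,0,0,0.02,-0.5]

```text
time: 2.45
tool_pos: [0.5524, -0.2274, 0.0169]
eef_rot: [0.511, 0.49, 0.509, -0.49]
ft_force: [0.7, -4.9, 2.6]
opening: 0.0699
```

step_arm:
  commands: [0,1,0,0,0,0.01,-0.5,0,2,0,0,0,0.02,-0.5,0,3,0,0,0,0.03,-0.5,0,4,0,0,0,0.04,-0.5,0,5,0,0,0,0.055,-0.5,0,5.8,0,0,0,0.062,-0.5,0,6.2,0,0,0,0.062,-0.5]

```text
time: 3.32
tool_pos: [0.5517, -0.1651, 0.016]
eef_rot: [0.525, 0.474, 0.524, -0.474]
ft_force: [0.5, -5.0, 4.0]
opening: 0.0698
```

Run:
```python
from h import *
s=robot.observe(); print(s['tool_pos'],s['ft_force'],s['wrist_torque'])
snap('scene','s2'); snap('top','t2')
z=load('t2'); cv2.imwrite('pics/t2c.png',cv2.resize(z['p'][170:260,280:410,::-1],None,fx=6,fy=6,interpolation=cv2.INTER_CUBIC))
z=load('s2'); cv2.imwrite('pics/s2c.png',cv2.resize(z['p'][150:280,110:270,::-1],None,fx=4.5,fy=4.5,interpolation=cv2.INTER_CUBIC))
```

```text
[ 0.55173654 -0.16512605  0.01601914] [ 0.46393651 -5.00309604  4.01065165] [-0.76016711 -0.09863491 -0.00146625]
```

View pics/t2c.png

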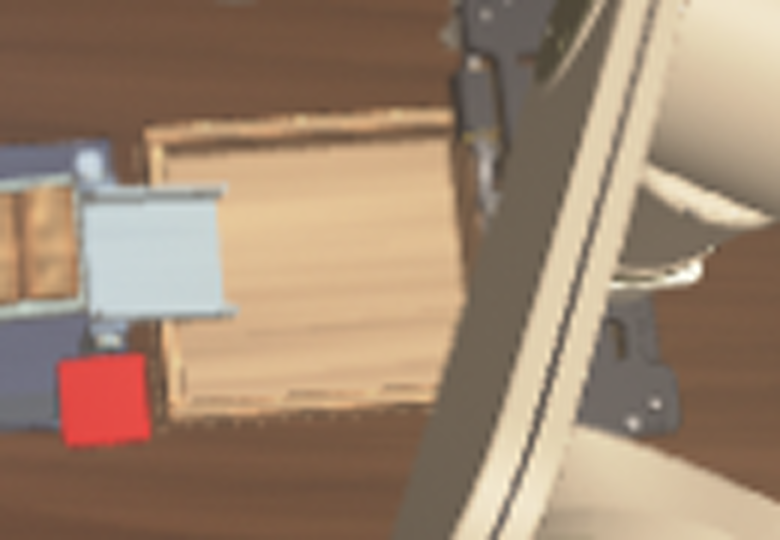

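View pics/s2c.png

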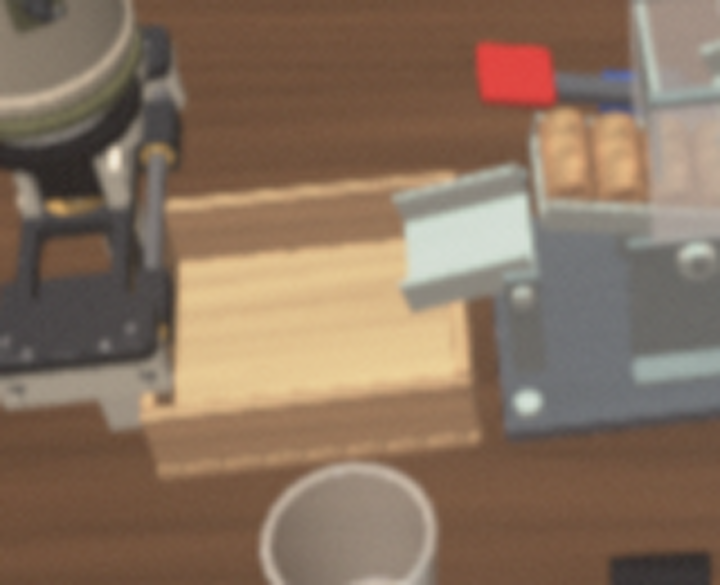

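step_arm:
  commands: [0,0.4,0,0,0,0,-0.5,0,0.7,0,0,0,0,-0.5,0,0.9,0,0,0,0,-0.5,0,1.0,0,0,0,0,-0.5]

```text
time: 3.92
tool_pos: [0.5513, -0.155, 0.0154]
eef_rot: [0.524, 0.474, 0.525, -0.474]
ft_force: [1.1, -2.2, 1.0]
opening: 0.0699
```

step_arm:
  commands: [0,0.15,0,0,0,0,-0.5,0,0.3,0,0,0,0,-0.5]

```text
time: 4.18
tool_pos: [0.5518, -0.1534, 0.0158]
eef_rot: [0.525, 0.474, 0.524, -0.475]
ft_force: [0.8, -12.8, 1.2]
opening: 0.0696
```

step_arm:
  commands: [0,0.1,0,0,0,0,-0.5,0,0.15,0,0,0,0,-0.5]

```text
time: 4.42
tool_pos: [0.5519, -0.1534, 0.0162]
eef_rot: [0.526, 0.473, 0.523, -0.475]
ft_force: [0.9, -16.3, 1.3]
opening: 0.0698
```

Run:
```python
from h import *
s=robot.observe(); print(s['tool_pos'],s['ft_force'],s['wrist_torque'])
snap('scene','s3'); snap('top','t3')
z=load('t3'); cv2.imwrite('pics/t3c.png',cv2.resize(z['p'][170:260,280:410,::-1],None,fx=6,fy=6,interpolation=cv2.INTER_CUBIC))
z=load('s3'); cv2.imwrite('pics/s3c.png',cv2.resize(z['p'][150:280,110:270,::-1],None,fx=4.5,fy=4.5,interpolation=cv2.INTER_CUBIC))
```

```text
[ 0.55185361 -0.15338005  0.01620938] [  0.91986365 -16.26118732   1.30559015] [-2.66206067  0.05438632  0.70125379]
```

View pics/t3c.png

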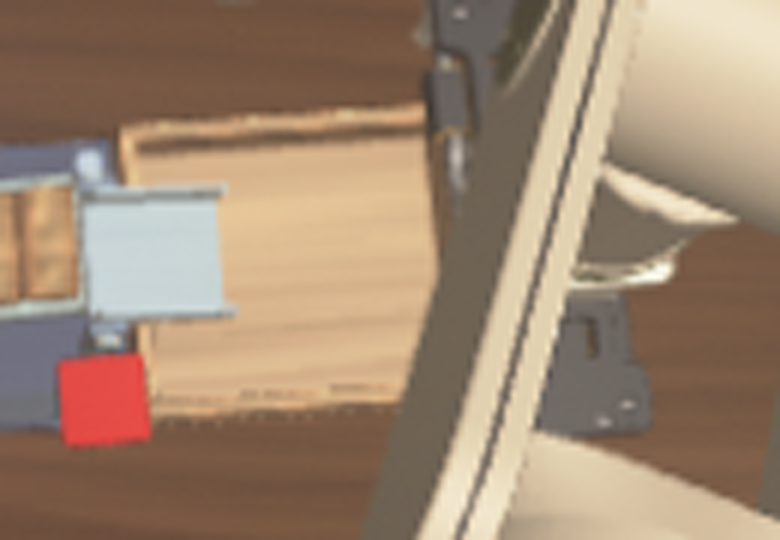

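View pics/s3c.png

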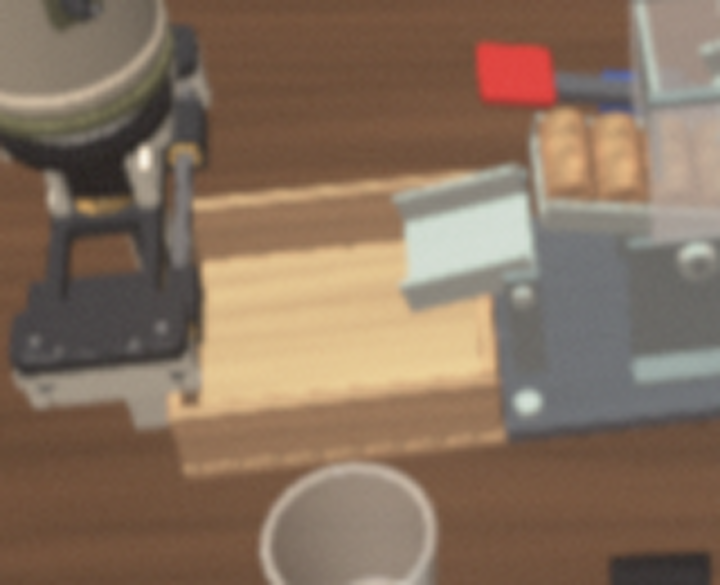

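step_arm:
  commands: [0.1,-1,0,0,0,0,-0.5,0.3,-3,0,0,0,0,-0.5,0.4,-5,0,0,0,0,-0.5,0.4,-6,4,0,0,0,0.3,0.4,-6,10,0,0,0,1,0.4,-6,16,0,0,0,1,-6,-10,18,0,0,0,1,-10,-12,18,0,0,0,1]

```text
time: 5.52
tool_pos: [0.4513, -0.2728, 0.198]
eef_rot: [0.526, 0.474, 0.523, -0.474]
ft_force: [-1.1, -1.4, 0.0]
opening: 0.0242
```

Run:
```python
from h import *
s=robot.observe(); print(s['tool_pos'],s['ft_force'],s['opening'],s['joints'])
snap('scene','s4'); snap('top','t4')
z=load('t4'); cv2.imwrite('pics/t4c.png',cv2.resize(z['p'][170:260,280:410,::-1],None,fx=6,fy=6,interpolation=cv2.INTER_CUBIC))
z=load('s4'); cv2.imwrite('pics/s4c.png',cv2.resize(z['p'][150:280,110:270,::-1],None,fx=4.5,fy=4.5,interpolation=cv2.INTER_CUBIC))
```

```text
[ 0.45133543 -0.27282394  0.19804349] [-1.10754615 -1.39997618  0.03574956] 0.024218739371168897 [-6.40879796e-01 -6.01828579e-02  1.72087773e+00 -8.95225003e-05
  1.47701991e+00 -7.41776792e-01]
```

View pics/t4c.png

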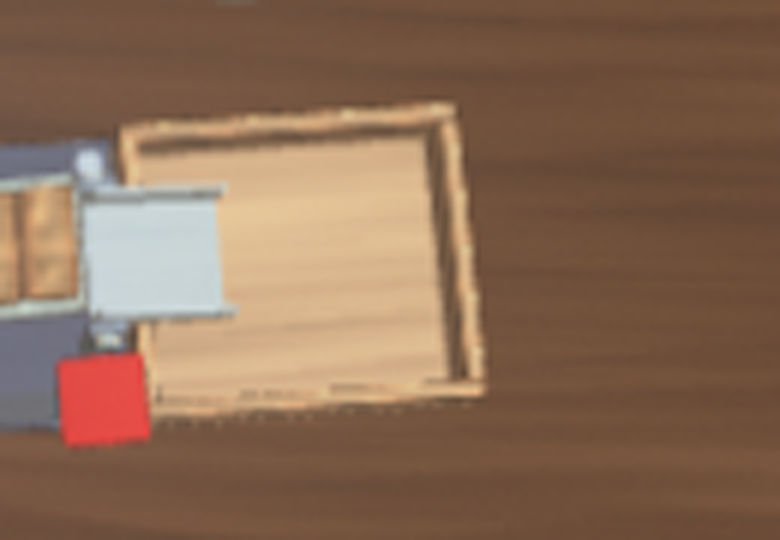

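View pics/s4c.png

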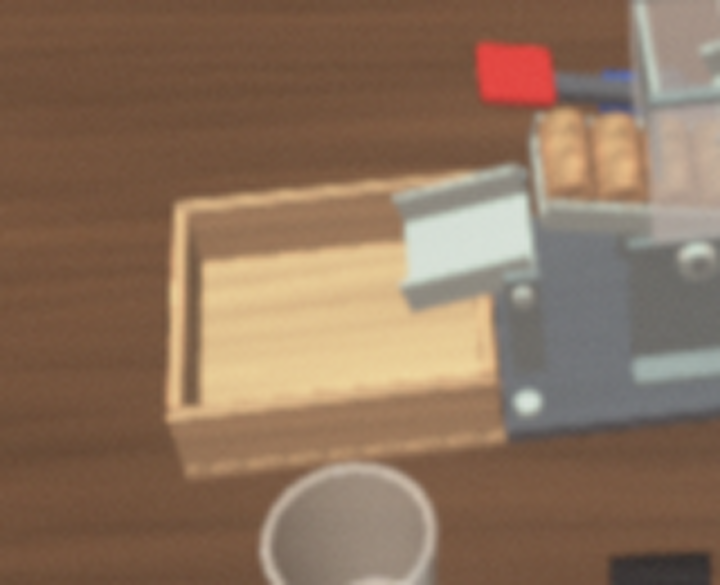

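Run:
```python
from h import *
import fit
z=load('t4')
c=np.array([(120,126),(456,104),(485,394),(150,417)],float); px=(c+.5)/6-.5+[280,170]
n=cv2.undistortPoints(px.reshape(-1,1,2),z['K'],z['D']).reshape(-1,2)
d=np.c_[n,np.ones(4)]@z['E'][:3,:3].T; o=z['E'][:3,3]
P=o+d*((.05-o[2])/d[:,2])[:,None]; print(P.round(4)); print('ctr',P.mean(0))
e=P[1]-P[2]; print('yaw R',np.degrees(np.arctan2(e[1],e[0])),np.linalg.norm(e)); e=P[0]-P[1]; print('yaw far',np.degrees(np.arctan2(-e[0],e[1])),np.linalg.norm(e))
x,y,a=fit.r.x; R=np.array([[np.cos(a),np.sin(a)],[-np.sin(a),np.cos(a)]])
print('in disp',(R@(P[:,:2]-[x,y]).T).T.round(4), R@(P.mean(0)[:2]-[x,y]))
```

```text
[[ 0.5989  0.0107  0.05  ]
 [ 0.6144 -0.1389  0.05  ]
 [ 0.4857 -0.1507  0.05  ]
 [ 0.4711 -0.0048  0.05  ]]
ctr [ 0.5424956  -0.07094339  0.05      ]
yaw R 5.233733392283653 0.12922855444755055
yaw far 5.90800159812885 0.15038469667598103
in disp [[ 0.0634 -0.0965]
 [ 0.0638 -0.2469]
 [-0.0654 -0.2457]
 [-0.0653 -0.0991]] [-0.00088977 -0.17205591]
```

step_arm:
  commands: [0.3,5,0,0,0,0,1,0.6,10,0,0,0,0,1,0.9,15,0,0,0,0,1,1.2,20,0,0,0,0,1,1.5,25,0,0,0,0,1,1.7,29,0,0,0,0,1,1.7,29,-3,0,0,0,1,1.7,29,-5,0,0,0,1,1.7,29,-5,0,0,0,1]

```text
time: 6.75
tool_pos: [0.4673, 0.0193, 0.1438]
eef_rot: [0.523, 0.474, 0.526, -0.475]
ft_force: [-0.3, 0.7, 0.1]
opening: 0.0003
```

Run:
```python
from h import *
s=robot.observe(); print(s['tool_pos'],s['ft_force'],s['opening'])
snap('scene','s5'); snap('wrist','w5')
z=load('s5'); cv2.imwrite('pics/s5c.png',cv2.resize(z['p'][90:270,110:350,::-1],None,fx=3.2,fy=3.2,interpolation=cv2.INTER_CUBIC))
```

```text
[0.46734919 0.01934941 0.14384015] [-0.34466564  0.71987009  0.05908315] 0.00034973830705442257
```

View pics/s5c.png

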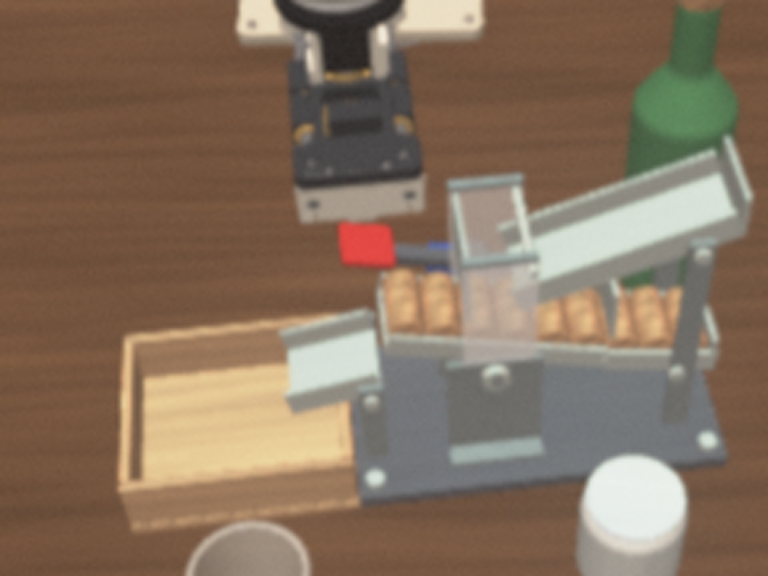

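View pics/w5.png

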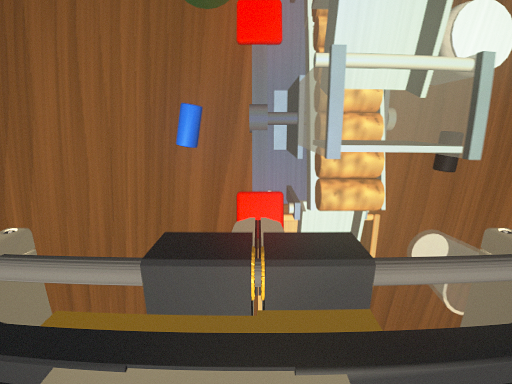

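Run:
```python
from h import *
z=load('w5'); W=cloud(z)
for v in (192,194,196,200,205,212):
    print(v,W[v,245].round(4),W[v,275].round(4))
for v in (215,): print([W[v,u].round(3).tolist() for u in (236,240,278,282)])
print([ (v,W[v,257].round(3).tolist()) for v in (210,225,235,245)])
```

```text
192 [0.4573 0.0355 0.1152] [0.48   0.038  0.1159]
194 [0.4575 0.0346 0.1178] [0.48   0.0368 0.1174]
196 [0.4576 0.033  0.1177] [0.4802 0.0354 0.1179]
200 [0.4579 0.03   0.118 ] [0.4805 0.0324 0.1184]
205 [0.4583 0.0265 0.1196] [0.4808 0.0289 0.12  ]
212 [0.4588 0.0214 0.1208] [0.4811 0.0243 0.1229]
[[0.452, 0.018, 0.119], [0.455, 0.019, 0.122], [0.484, 0.022, 0.122], [0.487, 0.022, 0.121]]
[(210, [0.468, 0.023, 0.119]), (225, [0.468, 0.025, 0.155]), (235, [0.468, 0.025, 0.172]), (245, [0.468, 0.026, 0.187])]
```

step_arm:
  commands: [0.1,-0.4,-1.5,0,0,0,1,0.1,-0.4,-2.3,0,0,0,1,0.1,-0.4,-3,0,0,0,1,0.1,-0.4,-3.7,0,0,0,1,0.1,-0.4,-4.4,0,0,0,1,0.1,-0.4,-5.0,0,0,0,1,0.1,-0.4,-5.5,0,0,0,1]

```text
time: 7.72
tool_pos: [0.4694, 0.0153, 0.0902]
eef_rot: [0.524, 0.474, 0.524, -0.474]
ft_force: [0.3, 0.4, 0.8]
opening: 0.0005
```

step_arm:
  commands: [0,0,-0.3,0,0,0,1,0,0,-0.5,0,0,0,1,0,0,-0.7,0,0,0,1]

```text
time: 8.1
tool_pos: [0.4696, 0.0154, 0.0842]
eef_rot: [0.524, 0.474, 0.524, -0.474]
ft_force: [-6.2, 0.7, 16.8]
opening: 0.0004
```

Run:
```python
from h import *
s=robot.observe(); print(s['tool_pos'],s['ft_force'],s['opening'])
snap('scene','s6')
z=load('s6'); cv2.imwrite('pics/s6c.png',cv2.resize(z['p'][90:270,110:350,::-1],None,fx=3.2,fy=3.2,interpolation=cv2.INTER_CUBIC))
```

```text
[0.46963438 0.0153857  0.08422775] [-6.22025282  0.74819995 16.77951757] 0.00043405012733888895
```

View pics/s6c.png

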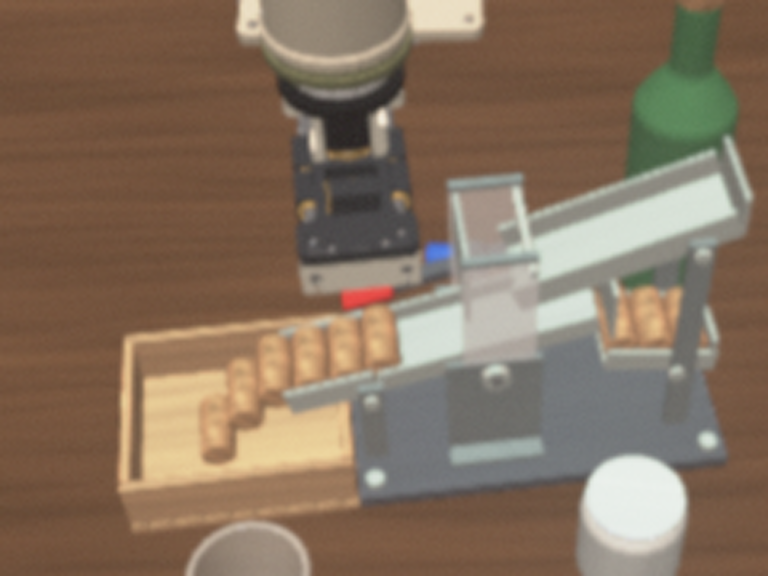

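step_arm:
  commands: [0,0,-0.05,0,0,0,1,0,0,-0.1,0,0,0,1,0,0,-0.1,0,0,0,1,0,0,-0.1,0,0,0,1,0,0,-0.1,0,0,0,1,0,0,-0.1,0,0,0,1]

```text
time: 8.9
tool_pos: [0.4697, 0.0154, 0.0842]
eef_rot: [0.524, 0.474, 0.524, -0.474]
ft_force: [-7.4, -0.1, 15.3]
opening: 0.0004
```

step_arm:
  commands: [0,0,1.5,0,0,0,1,0,0,5,0,0,0,1,0,0,10,0,0,0,1,-2,-4,12,0,0,0,1,-4,-9,14,0,0,0,1,-6,-15,14,0,0,0,1,-8,-21,14,0,0,0,1,-10,-27,14,0,0,0,1,-10,-29,14,0,0,0,1]

```text
time: 10.02
tool_pos: [0.3679, -0.2778, 0.2234]
eef_rot: [0.524, 0.475, 0.523, -0.476]
ft_force: [0.3, 0.1, -0.6]
opening: 0.0004
```

Run:
```python
from h import *
s=robot.observe(); print(s['tool_pos'],s['ft_force'],s['time'])
snap('scene','s7');snap('top','t7')
z=load('s7'); cv2.imwrite('pics/s7c.png',cv2.resize(z['p'][90:310,90:390,::-1],None,fx=2.6,fy=2.6,interpolation=cv2.INTER_CUBIC))
z=load('t7'); cv2.imwrite('pics/t7c.png',cv2.resize(z['p'][130:300,170:430,::-1],None,fx=3,fy=3,interpolation=cv2.INTER_CUBIC))
W=cloud(z); p=z['p'].astype(int)
red=(p[...,0]>130)&(p[...,1]<75)&(p[...,2]<75)
nl,lab,st,ce=cv2.connectedComponentsWithStats(red.astype(np.uint8))
for i in range(1,nl):
    if st[i,4]>10:
        q=W[lab==i]; print('red',ce[i].round(1),st[i,4],np.nanmedian(q,axis=0).round(4))
```

```text
[ 0.36792781 -0.27783654  0.22341738] [ 0.29023577  0.10151904 -0.62787264] 10.025
red [237.9 246.6] 19 [0.4397 0.1619 0.1182]
```

View pics/s7c.png

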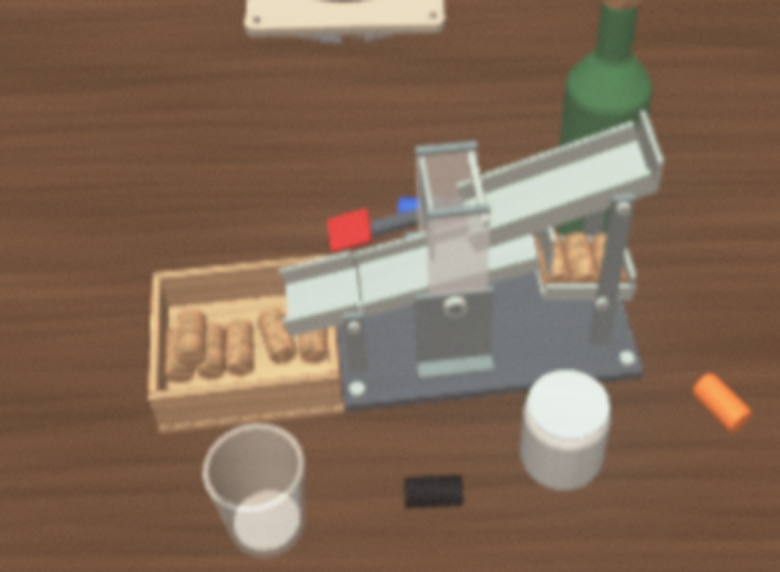

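View pics/t7c.png

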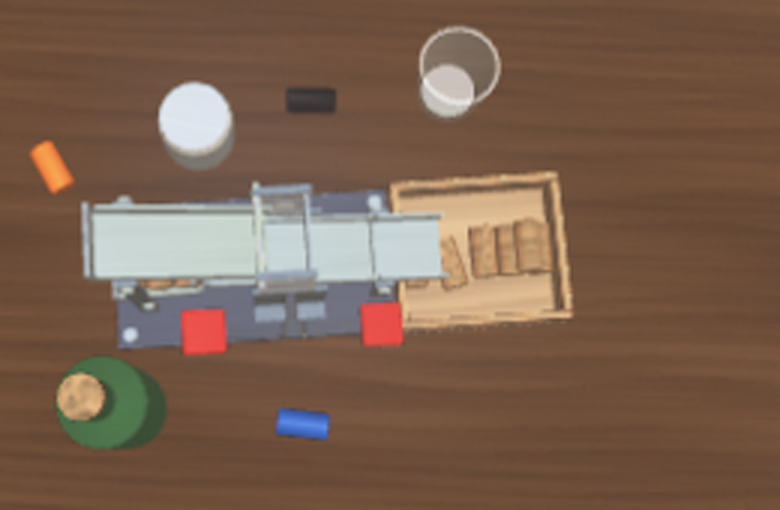

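Run:
```python
from h import *
snap('scene','s8'); snap('top','t8')
z=load('s8'); a=cv2.resize(z['p'][185:260,145:285,::-1],None,fx=5.5,fy=5.5,interpolation=cv2.INTER_CUBIC); cv2.imwrite('pics/s8c.png',a)
z=load('t8'); cv2.imwrite('pics/t8c.png',cv2.resize(z['p'][170:260,280:410,::-1],None,fx=6,fy=6,interpolation=cv2.INTER_CUBIC))
W=cloud(z); p=z['p'].astype(int)
for c in [(237,240),(297,237),(238,244),(298,240)]: print(c,W[c[1],c[0]].round(4),p[c[1],c[0]])
for n in('s7','s8'):
    z=load(n);
d=np.abs(load('s7')['p'].astype(int)-load('s8')['p'].astype(int)).max(2); print((d>25).sum())
```

```text
(237, 240) [0.4562 0.1652 0.1188] [237  81  76]
(297, 237) [0.4724 0.0176 0.0836] [233  79  74]
(238, 244) [0.4468 0.1625 0.1161] [237  80  74]
(298, 240) [0.465  0.0148 0.0824] [233  79  73]
306
```

View pics/s8c.png

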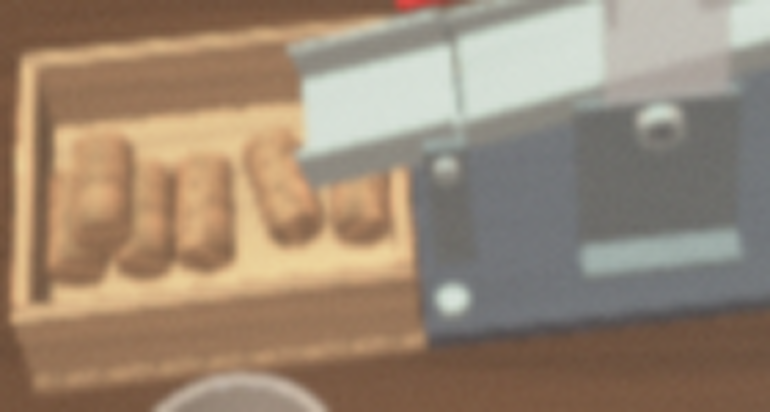

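View pics/t8c.png

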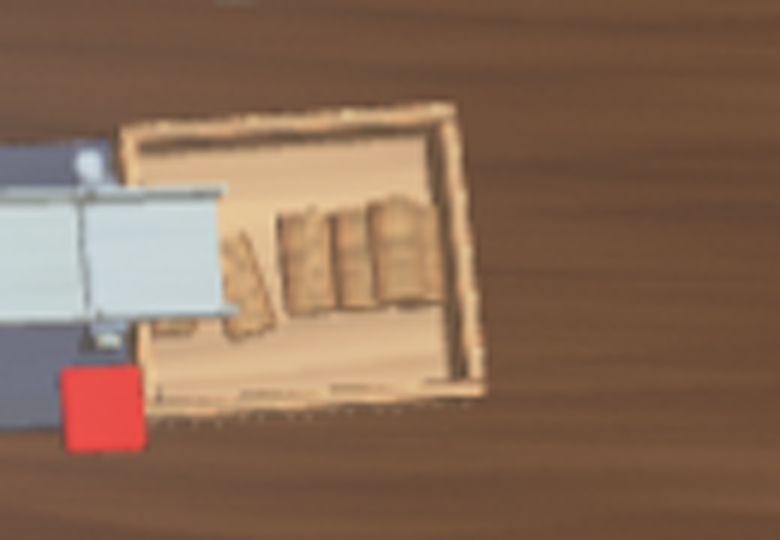

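step_arm:
  commands: [0,0,0,0,0,0,1,0,0,0,0,0,0,1,0,0,0,0,0,0,1,0,0,0,0,0,0,1,0,0,0,0,0,0,1,0,0,0,0,0,0,1]

```text
time: 10.98
tool_pos: [0.3695, -0.2747, 0.2226]
eef_rot: [0.524, 0.474, 0.524, -0.474]
ft_force: [-0.1, 0.2, -0.0]
opening: 0.0005
```

Run:
```python
from h import *
snap('scene','s9')
z=load('s9'); a=cv2.resize(z['p'][130:280,130:350,::-1],None,fx=3.5,fy=3.5,interpolation=cv2.INTER_CUBIC); cv2.imwrite('pics/s9c.png',a)
d=np.abs(load('s9')['p'].astype(int)-load('s8')['p'].astype(int)).max(2); v,u=np.where(d>40); print(len(u),np.median(u) if len(u) else 0,np.median(v) if len(v) else 0,(d[190:245,150:235]>40).sum())
```

```text
329 63.0 34.0 0
```

View pics/s9c.png

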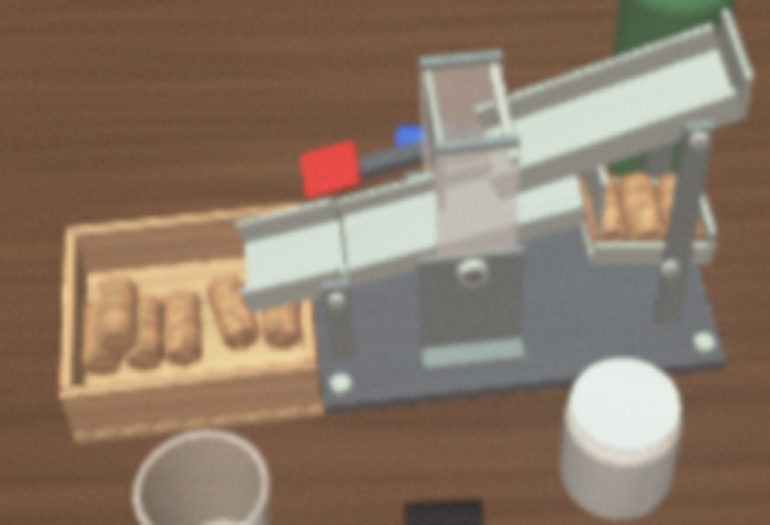

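The corks have settled: six are in the tray, at about (82–300, 275–370) in the crop, and three are in the lane at about (600–690, 205). The gate is over and the robot touches nothing. I'm handing in.

```bash
python3 -c "
from rig import robot; print(robot.sign_off())"
```

```text
the job is handed in; nothing more can be done
None
```

The job is done and handed in at about 11 s: the six waiting corks are in the tray. I pushed the tray along the counter with both fingers until it sat against the base plate. I then shut the gripper and pressed the raised right-hand pad down until the gate reached its stop.

**Tray:** The push force rose to about 16 N when it met the plate. The camera puts its centre 172 mm right of the dispenser's origin, against a nominal 170 mm. That is within the calibration error, and the tray had not moved after the corks ran in.

**Gate:** I felt the stop at about 16 N. Afterwards the right pad's top measured about 83 mm and the left pad's about 118 mm, so the gate is fully over and stayed there with the arm clear.

**Corks and the rest:** The last picture shows six corks at rest in the tray and none on the gate or chute. The three pick-up corks are still in the lane. The bottle, tumbler and tin look undisturbed; I judged those by eye.

**Disagreements:**
- The dispenser pose I fitted was off by up to about 2 pixels at some points. I checked the pad position again with the wrist camera before pressing.
- During the press there was a sideways force of 6–7 N along x, which I took to be friction on the pad. It was gone once the arm lifted clear.

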